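# Lid a mixing pot from the sprung lid dispenser

## Task

Take just the top lid off the spring-loaded lid dispenser and set it gently on the open mixing pot that it fits, so that it sits flat and fully down on the pot's rim. The pot must stay standing upright on the bench, and the next lid must be left risen at the mouth of the dispenser.

Things in the scene. Friction and masses are not known exactly. Their poses are not given: they have to be found in the camera images.
- lid_top: top one of three like white plastic lids stacked in the dispenser, 70 g: disc 88 mm across, 5 mm thick; on it a round upright grip knob (26 mm across, 22 mm tall above the disc's upper face); under it a tapered hollow plug (70 mm across at the disc, 48 mm at its end, 25 mm deep). Origin: centre of the disc's underside; z up through the knob; yaw does not matter.
- lid_next: the lid beneath it, of the same form and origin; at the start 30 mm lower, with its knob hidden inside the hollow plug of the top lid. It rests loosely: nothing holds the lids together.
- dispenser: open upright lid holder fixed to the bench: dark base 124 mm across, six steel rods, mouth ring (104 mm outside, 94 inside) with its top 141 mm above the bench. A soft spring (23 N/m, gives way if pressed) lifts the stack 30 mm when a lid is drawn straight up, so the top disc lies flush with the ring within 5 mm, knob above. Origin: centre of the base's underside; z up the stack's axis.
- pot: open mixing pot that the lids fit: plain white, round, 90 mm high, rim 82 mm outside, 76 inside, 250 g, loose and empty. Near it: a like pot with its lid already on, and a lower, wider open tub (124 mm across, 75 high) that they do not fit. Origin: centre of its underside; z up. Lid fully down: its origin is 90 mm above the pot's. The plug's taper centres it from 10 mm off.

How it is judged:
By the outcome, as a careful person would: the job done as asked, in the order asked, and still so for the second after the job is handed in, with the robot touching nothing.
It also fails if it takes over 42 s, if anything falls off the work surface, if the arm or the gripper's body presses on something with over 40 N, if the wrist force passes 120 N, or if a joint passes its speed limit or range.

## Robot

A 7-joint arm with a two-finger parallel gripper is mounted at the origin on the work surface. World frame = base frame: x ahead of the robot, y to its left, z up, the work surface at z = 0. Lengths are in m, angles in degrees, forces in N, time in s.
With the tool pointing down it reaches from about 0.4 to 0.925 m from the base axis. Payload 4.1 kg.
Tool frame: the origin (TCP) lies at the very end of the fingers, on their centre line; the grasp point (between the pads) lies 19 mm behind it; z points along the fingers, y is the line along which they close (so a half turn about z gives the same grasp; the last joint's range is limited). The gripper opens to 85 mm and grips with 20 to 120 N. Pads are 22 mm wide; open, the fingers measure 114 mm over their backs; the gripper's body (76 mm by 85 mm) begins 54 mm behind the grasp point. The pads swing forward as they close: fully open they stand 13 mm farther back than shut.
Start: joints at [62.281, 22.827, 2.584, 88.041, -1.071, 69.15, -2.905], TCP at [0.244, -0.602, 0.231] pointing down, gripper open.
Joint ranges: [-161.44, 161.44], [-28.35, 127.94], [-78.24, 83.42], [0, 140.83], [-78.03, 258.03], [13.02, 114.36], [-168.23, 168.23]. Speed limits (degrees/s): [147.25, 147.25, 180, 180, 180, 180, 180].

## Interface

Orientations are given as [roll, pitch, yaw] about the fixed x, y, z axes, in that order (R = Rz(yaw) Ry(pitch) Rx(roll)).
In Python, from bench import robot gives the robot as it stands.
- The arm moves only by the tool send_path, called after "Request:" in YAML: its name, and indented under it one key for each argument. Schema: {"type":"object","properties":{"plan":{"type":"object","properties":{"dx":{"type":"array","items":{"type":"number"},"minItems":1,"maxItems":20},"dy":{"type":"array","items":{"type":"number"},"minItems":1,"maxItems":20},"dz":{"type":"array","items":{"type":"number"},"minItems":1,"maxItems":20},"twist":{"type":"array","items":{"type":"number"},"minItems":1,"maxItems":20},"jaw":{"type":"array","items":{"type":"number"},"minItems":1,"maxItems":20}},"additionalProperties":false,"required":["dx","dy","dz","twist","jaw"]},"clamp_n":{"type":"number"},"only":{"type":"string"},"quiet":{"type":"boolean"},"lines":{"type":"string"}},"required":["plan"],"additionalProperties":false}. plan is an object with one list for each field, all of the same length, 1 to 20, a row being the entries at one place: dx, dy, dz (the shift in m), twist (a turn about the tool's z in degrees), jaw (the finger opening in m); each row shifts and turns the commanded pose from where the row before left it, along the tool's axes as they then stand; what a row does not reach is not made up. A row lasts 1/10 s, in which the tool goes at most 0.05 m and 8.59 degrees, less where a joint would pass 70% of its speed; a pose out of reach is approached as far as the arm can. The fingers move at their own pace and stop on an object; clamp_n is the grip in N (left out, the last holds). Time passes only in rows, so rows that do not move let the fingers close. The tool returns the time, the measured TCP pose, the force, the opening and the grip force at its end. only (a regular expression) keeps the lines of the reply that match it, lines (a string "A,B") keeps lines A to B, and quiet returns only ok. Input that does not fit is refused with a message, and nothing moves.
- robot.sense(): the state, without advancing time (a new reading comes with each control period).
- robot.camera(name): name is "scene" or "side" or "wrist"; returns (picture, depth): 384x512x3 uint8, red, green, blue; 384x512 float32, m along the optical axis (not along the pixel's ray), 0 where there is no reading.
- robot.camera_model(name): a dict with "intrinsics" (3x3 intrinsics, pixels), "R" (3x3) and "t" (3): a world point X has camera coordinates R X + t; the wrist camera has in their place "hand_eye" (4x4, takes a point from camera to tool coordinates, whose origin is the TCP and whose axes are the flange's). Camera axes: x right, y down, z forward; pixel columns grow to the right and rows downward; lengths in m; the calibration is good to about 2 mm. A picture is of the moment at which its call begins: read the wrist's pose just before it. camera_model takes no time and is no camera call.
- robot.finish_job(): hands the job in; it is judged then, once.
The state is a dict: "t": time; "joint_positions": joint angles; "qd": joint speeds; "joint_efforts": joint torques, N m; "ee_pos": TCP position; "eef_rot": TCP orientation; "ft_force": force on the tool from outside, world axes, zero at the start; "moment": the same for the moment, N m; "finger_gap": finger opening in m; "finger_force": force on a finger pad.
Only numpy, scipy, OpenCV 4.12 (cv2) and the standard library are available. Lean on these libraries where they do the work, as an engineer would, in place of code of your own. Each camera call takes 0.05 s, during which the arm holds its last target. There are 200 camera calls.

## Working session

There is one attempt and no reset: what is moved stays moved. The work goes in short steps, Python scripts to look and compute and a tool call to move; the robot and the scene stay as the last step left them, time stands still between calls to the robot, and variables do not carry over. Pictures are saved under pics/ and viewed, at most 10 in all, crops included, and the job is handed in when it is done.

```bash
ls; mkdir -p pics; cat > h.py <<'E'
import numpy as np, cv2
from bench import robot
def world(name,depth,u,v,st=None):
    m=robot.camera_model(name);K=np.array(m["intrinsics"])
    d=depth[v,u]; p=np.linalg.inv(K)@np.array([u,v,1.])*d
    return np.array(m["R"]).T@(p-np.array(m["t"]))
def cloud(name,depth):
    m=robot.camera_model(name);K=np.array(m["intrinsics"])
    v,u=np.mgrid[0:384,0:512]
    P=np.stack([u,v,np.ones_like(u)],-1)@np.linalg.inv(K).T*depth[...,None]
    W=(P-np.array(m["t"]))@np.array(m["R"]); W[depth==0]=np.nan
    return W
E
python3 - <<'E'
from h import *
s=robot.sense();print({k:np.round(s[k],3) for k in s})
a,d=robot.camera("scene");b,e=robot.camera("side")
np.savez("v0.npz",a=a,d=d,b=b,e=e)
cv2.imwrite("pics/scene0.png",a[...,::-1]);cv2.imwrite("pics/side0.png",b[...,::-1])
E
```

```text
bench.py
pics
{'t': np.float64(0.0), 'joint_positions': array([62.282, 22.87 ,  2.581, 88.115, -1.071, 69.149, -2.905]), 'qd': array([ 0.031, -0.026, -0.032, -0.068,  0.093, -0.001,  0.062]), 'joint_efforts': array([-0.0000e+00, -4.7512e+01,  1.3640e+00, -2.5422e+01,  1.1000e-02,
        1.0000e-02,  0.0000e+00]), 'ee_pos': array([ 0.244, -0.602,  0.23 ]), 'eef_rot': array([-1.7989e+02,  8.0000e-03,  2.2052e+01]), 'ft_force': array([ 0.593, -0.321, -0.514]), 'moment': array([-0.022,  0.005, -0.016]), 'finger_force': np.float64(0.0), 'finger_gap': np.float64(0.085)}
```

View pics/scene0.png

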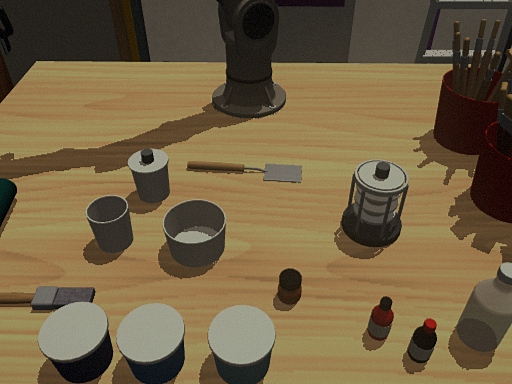

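View pics/side0.png

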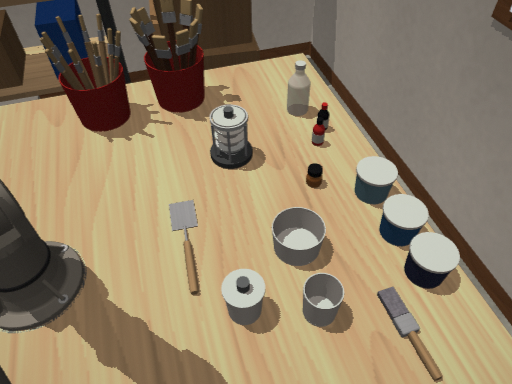

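The scene view shows the dispenser at about (380,195) with its knob top at (382,168). The open pot is at (110,215), the lidded pot at (150,170) and the tub at (195,230). The side view has the dispenser knob at (229,112) and the open pot's rim at (323,292).

```bash
cat >> h.py <<'E'
from scipy.optimize import least_squares
def circ(P):
    P=P[:,:2];c=P.mean(0)
    r=least_squares(lambda q:np.hypot(P[:,0]-q[0],P[:,1]-q[1])-q[2],[*c,.04],loss="soft_l1",f_scale=.002)
    return r.x.round(4)
def sel(W,box,z0,z1):
    u0,v0,u1,v1=box;P=W[v0:v1,u0:u1].reshape(-1,3)
    return P[(P[:,2]>z0)&(P[:,2]<z1)]
E
python3 - <<'E'
from h import *
f=np.load("v0.npz")
for n,d,bd,bp in (("scene",f["d"],(345,150,415,250),(82,190,137,255)),("side",f["e"],(203,98,258,170),(297,270,348,330))):
    W=cloud(n,d)
    D=sel(W,bd,.12,.25);print(n,"disp z hist",np.histogram(D[:,2],bins=np.arange(.12,.2,.004)))
    K=sel(W,bd,.158,.175);T=K[K[:,2]>K[:,2].max()-.004]
    print("knob all mean",K.mean(0),len(K),"top",np.median(T,0),"fit",circ(K)); 
    R=sel(W,bd,.134,.15);print("disc+ring", R.mean(0),(R.max(0)+R.min(0))/2,np.ptp(R,axis=0))
    P=sel(W,bp,.084,.1);print("pot rim",circ(P),len(P),(P.max(0)+P.min(0))/2,np.ptp(P,axis=0),"zmax",np.nanmax(sel(W,bp,.02,.2)[:,2]))
    for h in (.02,.05): 
        Q=sel(W,bp,h,h+.03);print("wall",circ(Q))
    B=sel(W,bd,.012,.03);print("base",circ(B),(B.max(0)+B.min(0))/2,np.ptp(B,axis=0))
E
```

```text
scene disp z hist (array([  21,   16,   64,   90,  243, 1012,   25,   24,   21,   26,   74,
         31,    0,    0,    0,    0,    0,    0,    0,    0]), array([0.12 , 0.124, 0.128, 0.132, 0.136, 0.14 , 0.144, 0.148, 0.152,
       0.156, 0.16 , 0.164, 0.168, 0.172, 0.176, 0.18 , 0.184, 0.188,
       0.192, 0.196, 0.2  ]))
knob all mean [0.54332573 0.27646953 0.16291136] 116 top [0.54216184 0.2768541  0.16357783] fit [0.5425 0.2771 0.0099]
disc+ring [0.54978    0.27509618 0.14102555] [0.54218449 0.27709798 0.14202581] [0.10727753 0.10318833 0.01591788]
pot rim [ 0.5948 -0.2583  0.0391] 307 [ 0.59472516 -0.25877364  0.08826853] [0.08297108 0.08154666 0.0084926 ] zmax 0.09251482959563445
wall [ 0.5947 -0.2583  0.0364]
wall [ 0.5949 -0.2582  0.0379]
base [0.5427 0.2783 0.0499] [0.54810917 0.27951768 0.02100376] [0.11340231 0.11980488 0.01795592]
side disp z hist (array([ 12,  11,  30,  49, 156, 480,  25,  16,   8,  11,  41,  14,   0,
         0,   0,   0,   0,   0,   0,   0]), array([0.12 , 0.124, 0.128, 0.132, 0.136, 0.14 , 0.144, 0.148, 0.152,
       0.156, 0.16 , 0.164, 0.168, 0.172, 0.176, 0.18 , 0.184, 0.188,
       0.192, 0.196, 0.2  ]))
knob all mean [0.54152328 0.27562316 0.16278032] 62 top [0.54195955 0.27641305 0.1635354 ] fit [0.5419 0.2757 0.01  ]
disc+ring [0.54013088 0.26930055 0.14090354] [0.54187244 0.27754367 0.14186975] [0.10203815 0.10721377 0.01568639]
pot rim [ 0.593  -0.2591  0.0391] 273 [ 0.59370493 -0.25836081  0.08860703] [0.08143396 0.08108109 0.00914534] zmax 0.09317970451363826
wall [ 0.5927 -0.2597  0.036 ]
wall [ 0.5926 -0.2596  0.0377]
base [0.5432 0.2803 0.053 ] [0.5416743  0.26166837 0.02057829] [0.1218892  0.0975672  0.01709638]
```

Request:
send_path:
  plan: {"dx": [0.037, 0.037, 0.037, 0.037, 0.037, 0.037, 0.037, 0.037, 0.037], "dy": [-0.0152, -0.0152, -0.0152, -0.0152, -0.0152, -0.0152, -0.0152, -0.0152, -0.0152], "dz": [-0.0033, -0.0033, -0.0033, -0.0033, -0.0033, -0.0033, -0.0033, -0.0033, -0.0033], "twist": [0, 0, 0, 0, 0, 0, 0, 0, 0], "jaw": [0.06, 0.06, 0.06, 0.06, 0.06, 0.06, 0.06, 0.06, 0.06]}
  clamp_n: 25

```text
t: 1.0
ee_pos: [0.502, -0.3493, 0.2607]
eef_rot: [-180.0, 0.0, 22.0]
ft_force: [0.4, 0.2, -0.0]
finger_gap: 0.0602
finger_force: 0.0
```

Request:
send_path:
  plan: {"dx": [0.0196, 0.0196, 0.0196, 0.0196, 0.0196, 0.0196, 0.0196, 0.0196, 0.0196, 0.0196, 0.0196, 0.0196, 0.0196, 0.0196, 0, 0, 0], "dy": [-0.0403, -0.0403, -0.0403, -0.0403, -0.0403, -0.0403, -0.0403, -0.0403, -0.0403, -0.0403, -0.0403, -0.0403, -0.0403, -0.0403, 0, 0, 0], "dz": [0, 0, 0, 0, 0, 0, 0, 0, 0, 0, 0, 0, 0, 0, 0, 0, 0], "twist": [0, 0, 0, 0, 0, 0, 0, 0, 0, 0, 0, 0, 0, 0, 0, 0, 0], "jaw": [0.06, 0.06, 0.06, 0.06, 0.06, 0.06, 0.06, 0.06, 0.06, 0.06, 0.06, 0.06, 0.06, 0.06, 0.06, 0.06, 0.06]}

```text
t: 2.7
ee_pos: [0.5441, 0.2736, 0.2604]
eef_rot: [179.9, 0.1, 21.9]
ft_force: [-0.1, -1.6, 0.7]
finger_gap: 0.0599
finger_force: 0.0
```

```bash
cat > to.py <<'E'
import sys
from h import *
from scipy.spatial.transform import Rotation as Ro
s=robot.sense();R=Ro.from_euler("xyz",s["eef_rot"],degrees=True)
g=np.array([float(x) for x in sys.argv[1:4]])
print("t",s["t"],"pos",np.round(s["ee_pos"],4),np.round(s["eef_rot"],2),"tool delta",(R.inv().apply(g-s["ee_pos"])).round(4),"F",np.round(s["ft_force"],2),s["finger_gap"],s["finger_force"])
E
python3 to.py .542 .2765 .145
```

```text
t 2.7 pos [0.5441 0.2736 0.2604] [1.7992e+02 7.0000e-02 2.1950e+01] tool delta [-0.0007 -0.0037  0.1154] F [-0.07 -1.61  0.68] 0.05992031047350347 0.0
```

```bash
cat >> h.py <<'E'
from scipy.spatial.transform import Rotation as Ro
def wcloud(depth,s):
    m=robot.camera_model("wrist");K=np.array(m["intrinsics"]);H=np.array(m["hand_eye"])
    v,u=np.mgrid[0:384,0:512]
    P=np.stack([u,v,np.ones_like(u)],-1)@np.linalg.inv(K).T*depth[...,None]
    T=P@H[:3,:3].T+H[:3,3]
    R=Ro.from_euler("xyz",s["eef_rot"],degrees=True).as_matrix()
    W=T@R.T+s["ee_pos"];W[depth==0]=np.nan
    return W
E
python3 - <<'E'
from h import *
s=robot.sense();a,d=robot.camera("wrist");cv2.imwrite("pics/w1.png",a[...,::-1])
W=wcloud(d,s);P=W.reshape(-1,3);P=P[np.hypot(P[:,0]-.542,P[:,1]-.2765)<.03]
print(np.histogram(P[:,2],bins=np.arange(.13,.2,.004)))
T=P[(P[:,2]>.158)&(P[:,2]<.17)];print(len(T),T.mean(0),(T.max(0)+T.min(0))/2,np.ptp(T,axis=0))
E
```

```text
(array([   0,    0, 2385,  408,   28,   35,   36,   53,  810,    0,    0,
          0,    0,    0,    0,    0,    0]), array([0.13 , 0.134, 0.138, 0.142, 0.146, 0.15 , 0.154, 0.158, 0.162,
       0.166, 0.17 , 0.174, 0.178, 0.182, 0.186, 0.19 , 0.194, 0.198]))
863 [0.54187952 0.27929306 0.16315295] [0.54134834 0.27910378 0.16166685] [0.02577576 0.02578205 0.00694526]
```

View pics/w1.png

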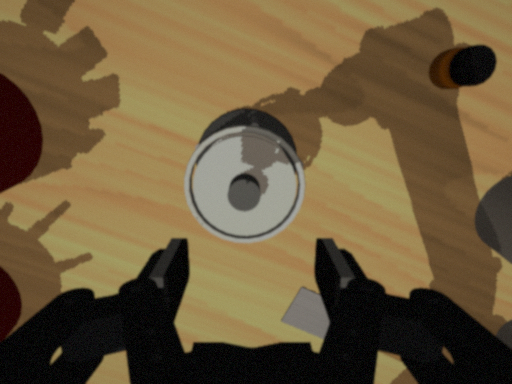

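The wrist view shows the lid disc centred in its ring at (245,183), with the knob at (244,192) midway between the fingers at (180,250) and (325,250). The three cameras agree on the knob at about (0.542, 0.278, top 0.163).

Request:
send_path:
  plan: {"dx": [0, 0, 0, 0, 0, 0, 0, 0, 0], "dy": [-0.0045, 0, 0, 0, 0, 0, 0, 0, 0], "dz": [0.01, 0.025, 0.025, 0.02, 0.015, 0.01, 0.006, 0, 0], "twist": [0, 0, 0, 0, 0, 0, 0, 0, 0], "jaw": [0.06, 0.06, 0.06, 0.06, 0.06, 0.06, 0.06, 0.06, 0.06]}

```text
t: 3.65
ee_pos: [0.5426, 0.2798, 0.1507]
eef_rot: [-180.0, -0.1, 22.0]
ft_force: [0.0, -0.4, 0.7]
finger_gap: 0.0602
finger_force: 0.0
```

```bash
python3 to.py .542 .278 .145
```

```text
t 3.65 pos [0.5426 0.2798 0.1507] [-1.800e+02 -8.000e-02  2.205e+01] tool delta [-0.0013  0.0014  0.0057] F [ 0.03 -0.37  0.73] 0.06021409575862686 0.0
```

Request:
send_path:
  plan: {"dx": [-0.001, 0, 0, 0, 0, 0, 0, 0, 0, 0], "dy": [0.001, 0, 0, 0, 0, 0, 0, 0, 0, 0], "dz": [0.0035, 0.002, 0, 0, 0, 0, 0, 0, 0, 0], "twist": [0, 0, 0, 0, 0, 0, 0, 0, 0, 0], "jaw": [0.06, 0.05, 0.035, 0.03, 0.02, 0.02, 0.02, 0.02, 0.02, 0.02]}
  clamp_n: 30

```text
t: 4.65
ee_pos: [0.5416, 0.2782, 0.1445]
eef_rot: [180.0, -0.0, 22.1]
ft_force: [-0.2, 0.6, -0.0]
finger_gap: 0.0251
finger_force: 29.8
```

```bash
python3 to.py .542 .278 .145
```

```text
t 4.65 pos [0.5416 0.2782 0.1445] [180.    -0.    22.05] tool delta [ 0.0003  0.0003 -0.0005] F [-0.21  0.55 -0.04] 0.025125459747802215 29.818008542060852
```

Gripped at a 25 mm opening with 30 N. Next I lift slowly, straight up.

Request:
send_path:
  plan: {"dx": [0, 0, 0, 0, 0, 0, 0, 0, 0, 0, 0, 0, 0, 0, 0, 0, 0, 0, 0, 0], "dy": [0, 0, 0, 0, 0, 0, 0, 0, 0, 0, 0, 0, 0, 0, 0, 0, 0, 0, 0, 0], "dz": [-0.003, -0.005, -0.005, -0.005, -0.005, -0.005, -0.005, -0.005, -0.005, -0.005, -0.005, -0.005, -0.007, -0.01, -0.01, -0.01, -0.005, 0, 0, 0], "twist": [0, 0, 0, 0, 0, 0, 0, 0, 0, 0, 0, 0, 0, 0, 0, 0, 0, 0, 0, 0], "jaw": [0.02, 0.02, 0.02, 0.02, 0.02, 0.02, 0.02, 0.02, 0.02, 0.02, 0.02, 0.02, 0.02, 0.02, 0.02, 0.02, 0.02, 0.02, 0.02, 0.02]}

```text
t: 6.65
ee_pos: [0.5413, 0.2779, 0.2439]
eef_rot: [180.0, 0.1, 22.1]
ft_force: [-1.1, -1.1, -1.1]
finger_gap: 0.0248
finger_force: 29.8
```

```bash
python3 - <<'E'
from h import *
a,d=robot.camera("scene");b,e=robot.camera("side")
np.savez("v1.npz",a=a,d=d,b=b,e=e)
A=cv2.resize(a[60:260,290:470],(400,444));B=cv2.resize(b[20:200,160:322],(400,444))
cv2.imwrite("pics/lift.png",np.hstack([A,B])[...,::-1])
W=cloud("scene",d);D=sel(W,(345,100,415,250),.12,.25);print(np.histogram(D[:,2],bins=np.arange(.12,.25,.006)))
E
python3 to.py .542 .278 .26
```

```text
(array([  26,   68,  164, 1195,   38,   31,   49,   82,    0,    0,    0,
          0,    0,    0,    0,   42,   46,   30,    0,  349,  475]), array([0.12 , 0.126, 0.132, 0.138, 0.144, 0.15 , 0.156, 0.162, 0.168,
       0.174, 0.18 , 0.186, 0.192, 0.198, 0.204, 0.21 , 0.216, 0.222,
       0.228, 0.234, 0.24 , 0.246]))
t 6.75 pos [0.5413 0.2779 0.2439] [1.7999e+02 6.0000e-02 2.2050e+01] tool delta [ 0.0006  0.0002 -0.0161] F [ 0.71  1.34 -0.64] 0.0244363167410909 29.757924377918243
```

View pics/lift.png

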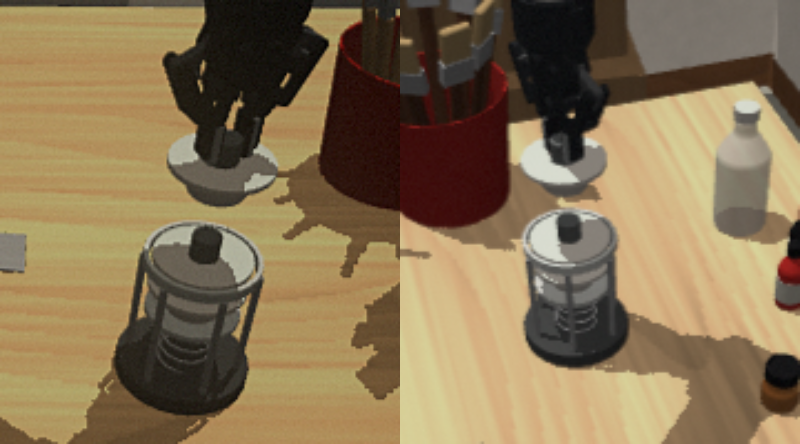

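The lift picture shows the top lid hanging level in the fingers (left crop, disc at (222,165)). The next lid has risen flush in the ring, with its knob at (207,240). Moving to the pot.

Request:
send_path:
  plan: {"dx": [0, 0, -0.0051, -0.0102, -0.0102, -0.0102, -0.0102, -0.0102, -0.0102, -0.0102, -0.0102, -0.0102, -0.0102, -0.0102, -0.0102, -0.0102, -0.0102, -0.0051, 0, 0], "dy": [0, 0, 0.0172, 0.0345, 0.0345, 0.0345, 0.0345, 0.0345, 0.0345, 0.0345, 0.0345, 0.0345, 0.0345, 0.0345, 0.0345, 0.0345, 0.0345, 0.0172, 0, 0], "dz": [-0.02, -0.02, 0, 0, 0, 0, 0, 0, 0, 0, 0, 0, 0, 0, 0, 0, 0, 0, 0, 0], "twist": [0, 0, 0, 0, 0, 0, 0, 0, 0, 0, 0, 0, 0, 0, 0, 0, 0, 0, 0, 0], "jaw": [0.02, 0.02, 0.02, 0.02, 0.02, 0.02, 0.02, 0.02, 0.02, 0.02, 0.02, 0.02, 0.02, 0.02, 0.02, 0.02, 0.02, 0.02, 0.02, 0.02]}

```text
t: 8.75
ee_pos: [0.5942, -0.2571, 0.2841]
eef_rot: [-179.9, -0.0, 22.1]
ft_force: [0.1, 1.0, -1.3]
finger_gap: 0.025
finger_force: 29.8
```

```bash
python3 to.py .594 -.2587 .098
python3 - <<'E'
from h import *
s=robot.sense()
for n in ("scene","side"):
    a,d=robot.camera(n);W=cloud(n,d).reshape(-1,3)
    m=(np.hypot(W[:,0]-.594,W[:,1]+.2587)<.055)
    R=W[m&(W[:,2]>.084)&(W[:,2]<.095)];print(n,"rim",len(R),circ(R) if len(R)>20 else 0)
    L=W[m&(W[:,2]>.265)&(W[:,2]<.287)]
    A=np.c_[L[:,:2]-[.594,-.2587],np.ones(len(L))];
    for _ in range(4):
        q=np.linalg.lstsq(A,L[:,2],rcond=None)[0];r=abs(A@q-L[:,2]);k=r<max(.003,np.median(r)*1.5);A,L=A[k],L[k]
    print("disc plane",q,len(L),"tilt deg",np.degrees(q[:2]),"mid",(L.max(0)+L.min(0))/2,np.ptp(L,axis=0))
    cv2.imwrite(f"pics/{n}2.png",a[...,::-1])
print(s["ee_pos"])
E
```

```text
t 8.75 pos [ 0.5942 -0.2571  0.2841] [-1.7989e+02 -2.0000e-02  2.2120e+01] tool delta [-0.0009  0.0018  0.1861] F [ 0.06  0.95 -1.25] 0.025012924841138474 29.756182730197906
scene rim 302 [ 0.5946 -0.2582  0.0391]
disc plane [-0.01563079  0.00760625  0.28019871] 834 tilt deg [-0.89557805  0.43580614] mid [ 0.59719221 -0.25819666  0.2797087 ] [0.08754962 0.08799963 0.00639838]
side rim 270 [ 0.5929 -0.2592  0.0391]
disc plane [0.00083226 0.01509235 0.28071895] 1134 tilt deg [0.04768505 0.8647282 ] mid [ 0.59330947 -0.25762022  0.28055745] [0.08640383 0.08831366 0.00657023]
[ 0.59419977 -0.25705517  0.28413947]
```

Request:
send_path:
  plan: {"dx": [-0.001, 0, 0, 0, 0, 0, 0, 0, 0, 0, 0, 0, 0, 0, 0, 0, 0, 0], "dy": [0.0015, 0, 0, 0, 0, 0, 0, 0, 0, 0, 0, 0, 0, 0, 0, 0, 0, 0], "dz": [0.015, 0.025, 0.025, 0.025, 0.025, 0.015, 0.008, 0.005, 0.005, 0.005, 0.005, 0.005, 0.005, 0.005, 0.004, 0.003, 0, 0], "twist": [0, 0, 0, 0, 0, 0, 0, 0, 0, 0, 0, 0, 0, 0, 0, 0, 0, 0], "jaw": [0.02, 0.02, 0.02, 0.02, 0.02, 0.02, 0.02, 0.02, 0.02, 0.02, 0.02, 0.02, 0.02, 0.02, 0.02, 0.02, 0.02, 0.02]}

```text
t: 10.65
ee_pos: [0.5938, -0.2606, 0.1046]
eef_rot: [180.0, -0.0, 22.1]
ft_force: [0.2, 0.6, -0.7]
finger_gap: 0.0248
finger_force: 29.8
```

```bash
python3 to.py .594 -.2587 .098
```

```text
t 10.65 pos [ 0.5938 -0.2606  0.1046] [ 1.7999e+02 -1.0000e-02  2.2050e+01] tool delta [ 0.0009 -0.0017  0.0066] F [ 0.17  0.59 -0.72] 0.024789542096369997 29.75601375102997
```

Request:
send_path:
  plan: {"dx": [0.0008, 0, 0, 0, 0, 0], "dy": [-0.0015, 0, 0, 0, 0, 0], "dz": [0.001, 0.002, 0.001, 0.001, 0, 0], "twist": [0, 0, 0, 0, 0, 0], "jaw": [0.02, 0.02, 0.02, 0.02, 0.02, 0.02]}

```text
t: 11.25
ee_pos: [0.5938, -0.259, 0.0995]
eef_rot: [180.0, -0.0, 22.0]
ft_force: [-0.6, -0.7, -0.6]
finger_gap: 0.0245
finger_force: 29.8
```

```bash
python3 to.py .594 -.2587 .098
```

```text
t 11.25 pos [ 0.5938 -0.259   0.0995] [179.99  -0.    22.05] tool delta [ 0.0003 -0.0002  0.0015] F [-0.59 -0.67 -0.57] 0.024523880053731573 29.75560426712036
```

Request:
send_path:
  plan: {"dx": [0, 0, 0], "dy": [0, 0, 0], "dz": [0.001, 0, 0], "twist": [0, 0, 0], "jaw": [0.02, 0.02, 0.02]}

```text
t: 11.55
ee_pos: [0.5941, -0.2591, 0.0989]
eef_rot: [180.0, -0.0, 22.0]
ft_force: [-1.1, 0.4, 2.0]
finger_gap: 0.0247
finger_force: 29.9
```

```bash
python3 to.py .594 -.2587 .098
```

```text
t 11.55 pos [ 0.5941 -0.2591  0.0989] [ 1.7996e+02 -2.0000e-02  2.2050e+01] tool delta [ 0.0001 -0.0004  0.0009] F [-1.06  0.39  2.02] 0.02469916972268698 29.88322913646698
```

Contact on the rim at about 2 N, at the expected height. Now I release and retreat.

Request:
send_path:
  plan: {"dx": [0, 0, 0, 0, 0, 0, 0, 0, 0, 0, 0, 0, 0, 0, 0], "dy": [0, 0, 0, 0, 0, 0, 0, 0, 0, 0, 0, 0, 0, 0, 0], "dz": [0, 0, 0, 0, 0, 0, -0.005, -0.01, -0.02, -0.03, -0.03, -0.03, -0.03, 0, 0], "twist": [0, 0, 0, 0, 0, 0, 0, 0, 0, 0, 0, 0, 0, 0, 0], "jaw": [0.03, 0.04, 0.05, 0.06, 0.06, 0.06, 0.06, 0.06, 0.06, 0.06, 0.06, 0.06, 0.06, 0.06, 0.06]}

```text
t: 13.05
ee_pos: [0.5943, -0.2591, 0.2552]
eef_rot: [179.9, -0.1, 22.1]
ft_force: [0.7, 0.2, -1.0]
finger_gap: 0.06
finger_force: 0.0
```

```bash
python3 - <<'E'
from h import *
S=[]
for n,b in (("scene",(60,130,140,270)),("side",(270,240,370,350))):
    a,d=robot.camera(n);C=cloud(n,d);W=C.reshape(-1,3)
    m=(np.hypot(W[:,0]-.594,W[:,1]+.2587)<.06)
    L=W[m&(W[:,2]>.088)&(W[:,2]<.1)]
    A=np.c_[L[:,:2]-[.594,-.2587],np.ones(len(L))]
    for _ in range(3):
        q=np.linalg.lstsq(A,L[:,2],rcond=None)[0];k=abs(A@q-L[:,2])<.0025;A,L=A[k],L[k]
    K=W[m&(W[:,2]>.108)&(W[:,2]<.13)]
    print(n,"disc z",q[2],"tilt deg",np.degrees(q[:2]),"mid",(L.max(0)+L.min(0))/2,np.ptp(L,axis=0),"knob",K.mean(0),K[:,2].max())
    m=(np.hypot(W[:,0]-.542,W[:,1]-.278)<.06);D=W[m&(W[:,2]>.134)&(W[:,2]<.147)];N=W[m&(W[:,2]>.155)&(W[:,2]<.2)]
    print("disp",np.median(D,0),"knob",N.mean(0),N[:,2].max())
    S.append(cv2.resize(a,(512,384))[130:330] if 0 else cv2.resize(a,(400,300)))
cv2.imwrite("pics/end.png",np.hstack(S)[...,::-1])
E
python3 to.py .594 -.2587 .098
```

```text
scene disc z 0.09479681874721603 tilt deg [-0.36466727  0.00755843] mid [ 0.59395899 -0.25995116  0.09464882] [0.08874037 0.0872748  0.00507803] knob [ 0.59695618 -0.25910575  0.11521558] 0.11931987916885094
disp [0.55262868 0.27227198 0.14088518] knob [0.54402054 0.27626644 0.16158535] 0.16539955798289385
side disc z 0.09509587268969832 tilt deg [ 0.03071633 -0.08518907] mid [ 0.59356319 -0.25968464  0.09506416] [0.08887979 0.08912927 0.00487097] knob [ 0.59269766 -0.2615903   0.1162065 ] 0.12036550039814625
disp [0.53696855 0.26637639 0.14065658] knob [0.54161662 0.27447107 0.16128111] 0.16617204552195983
t 13.15 pos [ 0.5932 -0.2587  0.2528] [-1.7995e+02  7.0000e-02  2.2050e+01] tool delta [0.0009 0.0004 0.1548] F [-0.02 -0.06  0.62] 0.0601185782052035 0.0
```

View pics/end.png

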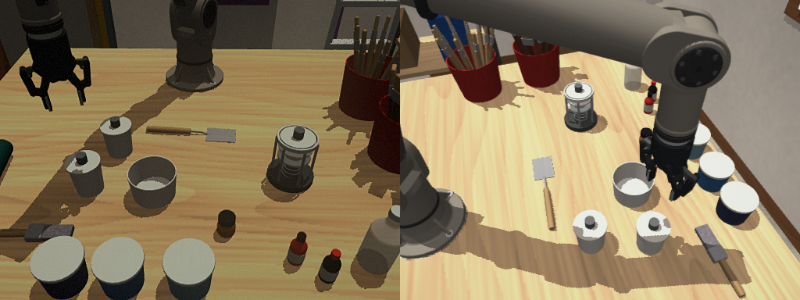

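The final picture shows the lid flat on the pot (knob at (85,157) left, (653,220) right). Its disc top is at 0.095 m with under 0.4° of tilt. The next lid is flush in the dispenser mouth at 0.141 m, and the gripper is clear.

```bash
python3 -c "
from bench import robot
print(robot.finish_job())"
```

```text
the job is handed in; nothing more can be done
None
```

The job is handed in at about 13 s: the top lid sits flat and fully down on the upright open pot, the next lid is risen flush at the dispenser mouth, and the gripper is clear of everything.

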